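# Load a printed cap into a spring-closed leaf drill jig

## Robot

A 7-joint arm with a two-finger parallel gripper is mounted at the origin on a cart in front of the work surface, level with it; the furniture and walls round the work are solid. World frame = base frame: x ahead of the robot, y to its left, z up, the work surface at z = 0. Lengths are in m, angles in degrees, forces in N, time in s.
With the tool pointing down it reaches from about 0.425 to 0.875 m from the base axis. Payload 4.7 kg.
Tool frame: the origin (TCP) lies at the very end of the fingers, on their centre line; the grasp point (between the pads) lies env.hold_point_z behind it (env.hold_point_z is the distance from the TCP to the grasp point, in m); z points along the fingers, y is the line along which they close (so a half turn about z gives the same grasp; the last joint's range is limited). The gripper opens to 87 mm and grips with 3 to 60 N. Pads are 19 mm wide; open, the fingers measure 117 mm over their backs; the gripper's body (75 mm by 190 mm) begins 51 mm behind the grasp point.
Start: joints at [-65.827, 18.392, -4.016, 83.108, 1.295, 78.541, -3.26], TCP at [0.258, 0.597, 0.223] pointing down, gripper open.
Joint ranges: [-163.93, 163.93], [-17.29, 119.83], [-79.2, 71.16], [3.27, 140.29], [-89.18, 269.18], [5.43, 117.66], [-154.24, 154.24]. Speed limits (degrees/s): [147.25, 147.25, 180, 180, 180, 180, 180].

## Interface

Orientations are given as [roll, pitch, yaw] about the fixed x, y, z axes, in that order (R = Rz(yaw) Ry(pitch) Rx(roll)).
In Python, from cell import env gives the robot as it stands.
- The arm moves only by the shell command python3 -m jog 'ROWS' [FORCE]. ROWS is JSON, a list of rows, each an object with "dp": the shift along the tool's x, y, z in cm, a list of three; "twist": the turn about the tool's z in degrees; "fingers": the opening, from 0 (shut) to 1 (fully open). A call has 1 to 8 rows; each row is the pose to reach, as a shift and turn from the pose commanded when the call began, along the tool's axes at that moment; what a row does not reach only later rows make up. A row lasts 1/8 s, in which the tool goes at most 62.5 mm and 10.7 degrees, less where a joint would pass 70% of its speed; a pose out of reach is approached as far as the arm can. A call with a gripper value outside its range is refused whole. The fingers move at their own pace and stop on an object; FORCE is the grip in N (left out, the last holds). Time passes only in rows, so rows that repeat a pose let the fingers close. It gives the time, the measured TCP pose, the force, the opening and the grip force at its end, in the units of the state.
- env.get_obs(): the state, without advancing time (a new reading comes with each control period).
- env.read_camera(name): name is "side" or "top"; returns a dict with "pixels" (400x640x3 uint8, blue, green, red), "depth" (400x640 float32, m along the optical axis (not along the pixel's ray), 0 where there is no reading), "fx", "fy", "cx", "cy" (pixels), "rvec" (rotation vector, rad) and "tvec" (3), from world to camera coordinates, as OpenCV has them. Camera axes: x right, y down, z forward; pixel columns grow to the right and rows downward; lengths in m; the calibration is good to about 2 mm. A picture is of the moment at which its call begins.
- env.sign_off(): hands the job in; it is judged then, once.
The state is a dict: "time_s": time; "qpos": joint angles; "joint_velocities": joint speeds; "effort": joint torques, N m; "tool_pos": TCP position; "tool_rot": TCP orientation; "force": force on the tool from outside, world axes, zero at the start; "wrist_torque": the same for the moment, N m; "grip_width": finger opening in m; "grasp_force": force on a finger pad.
Only numpy, scipy, OpenCV 4.12 (cv2) and the standard library are available. Lean on these libraries where they do the work, as an engineer would, in place of code of your own. Each camera call takes 0.05 s, during which the arm holds its last target. There are 200 camera calls.

## Task

Load the drill jig with the round printed cap: with one fingertip press down the jig's long thumb plate and keep it down, so that the spring-closed drill leaf stands open, and meanwhile push the cap with the other fingertip along the jig's base, between the guide rails and under the leaf, until it is fully home against the two locating pins. Then let go so that the leaf closes by its spring and lies flat on the cap. Only push the cap: do not pick it up, lift it or tip it over; leave the other things on the bench where they are.

Things in the scene. Friction and masses are not known exactly. Their poses are not given: they have to be found in the camera images.
- jig: Leaf drill jig fixed to the bench: aluminium base 175x145x12 mm on four 5 mm feet, with a hinge shaft over its left part. Origin: on the bench under the nest centre, where the cap belongs; x = push-in direction (away from the robot), y left, z up. Base spans x -130..45, y -45..100 mm; its top, the bed on which the cap slides, is at z 17 mm.
- rails (a point): Point on the bed midway between the mouths of the two guide rails, jig x -45, y 0, z 17 mm; fixed. Rails 9 mm high, inner faces at jig y +-23.2 mm from x -20 to -4 mm, flaring to y +-29 mm at x -45. Base, rails and pins are smooth (low friction). The cap is pushed in +x between the rails.
- seat (a point): Centre of the nest on the bed, under the drill bush: jig x 0, y 0, z 17 mm; fixed. The cap's origin must come here; the cap then touches both locating pins, upright steel pins 8 mm in diameter and 13 mm high at jig x 19.4, y +-16.3 mm.
- leaf (a joint): Spring-closed rocking leaf, rad, 0..0.62 (stop). 0: shut, nest empty, arm drooping 0.2 rad. About 0.2: arm level, flat on the cap. Above 0.35: the cap passes freely under the arm. Pressing the thumb plate opens it (about 4 N at the plate's middle to start, 7 N open); the spring shuts it when let go.
- bush (a point): Top of the drill bush in the leaf's arm, over the nest; moves with the leaf. The arm is a steel bar 32 mm wide (jig x -16..16), 6 mm thick, from the hinge line over the nest to jig y -34 mm; open, its free end rises to z 77 mm. Hinge line: along x at jig y 40, z 44 mm; its two bearings at x 27 and -121 are 18 mm wide, top z 53.
- thumb_plate (a point): Centre of the top face of the ribbed thumb plate, part of the leaf left of its hinge: 104 mm along x (jig x -114..-10 always), 42 mm wide, 3 thick. Leaf 0: point at jig y 75, z 44 mm, outer edge sloping up 0.5 rad. Leaf 0.4: z 30. Leaf 0.5: plate level, y 50..92, point at y 71, z 27 (10 above the bed). A fingertip can slide along it.
- cap: The part: round printed plastic cap like a short stepped cup, 42 mm in diameter, 24 mm high, about 20 g, standing open side up on the jig's bed in front of the leaf, its centre 48 to 68 mm short of the nest and up to 5 mm off its line. Origin: centre of its underside, z up.
- tape_measure: Bystander: tape rule with a square case 78 x 81 mm, 34 mm high, lying on the sheet of cardboard left of the jig. Origin: centre of its underside.
- ring_left: Bystander: notched plywood ring, 52 mm in diameter, 4 mm thick, on the bench right of the jig. Origin: centre of its underside.
- offcut_1: Bystander: flat plywood offcut 66 x 52 x 6 mm on the bench, right of the jig near its front. Origin: centre of its underside.
Things that resemble listed ones, but are neither listed nor needed, are in the scene too. Leave any yellow look-alike of the cap alone.

How it is judged:
By the outcome, as a careful person would: the job done as asked, in the order asked, and still so for the second after the job is handed in, with the robot touching nothing.
It also fails if it takes over 42 s, if anything falls off the work surface, if the arm or the gripper's body presses on something with over 40 N, if the wrist force passes 120 N, or if a joint passes its speed limit or range.

## Working session

There is one attempt and no reset: what is moved stays moved. The work goes in short steps, Python scripts to look and compute and a shell command to move; the robot and the scene stay as the last step left them, time stands still between calls to the robot, and variables do not carry over. Pictures are saved under pics/ and viewed, at most 11 in all, crops included, and the job is handed in when it is done.

```bash
mkdir -p pics; ls
cat > h.py <<'E'
import numpy as np, cv2
from cell import env
def cam(n):
    c=env.read_camera(n); R=cv2.Rodrigues(np.array(c["rvec"],float))[0]; return c,R,np.array(c["tvec"],float).ravel()
def cloud(c,R,t):
    d=c["depth"]; v,u=np.mgrid[:d.shape[0],:d.shape[1]]
    P=np.stack([(u-c["cx"])*d/c["fx"],(v-c["cy"])*d/c["fy"],d],-1)
    return (P-t)@R
def ray(c,R,t,u,v,z):
    d=R.T@np.array([(u-c["cx"])/c["fx"],(v-c["cy"])/c["fy"],1]); o=-R.T@t
    return o+d*(z-o[2])/d[2]
E
python3 - <<'E'
from h import *
for n in("top","side"):
    c,R,t=cam(n); cv2.imwrite(f"pics/{n}0.png",c["pixels"]); np.save(f"{n}0.npy",cloud(c,R,t)); print(n,-R.T@t,R[2],c["fx"])
o=env.get_obs(); print(o, env.hold_point_z)
E
```

```text
pics
top [0.37604094 0.16207894 0.99025472] [ 0.21964779 -0.03584958 -0.97492033] 519.9593450803603
side [ 0.35361378 -0.65263566  0.65868558] [ 0.20344921  0.78225116 -0.58880518] 472.1923843960717
{'time_s': 0.1, 'qpos': array([-65.82776122,  18.43434523,  -4.01502973,  83.16854675,
         1.29429431,  78.54124588,  -3.25848359]), 'joint_velocities': array([ 0.09480347, -0.17786056,  0.07376275, -0.03800908, -0.07549517,
       -0.0185571 ,  0.0486799 ]), 'effort': array([ 3.52468838e-06, -4.92570913e+01, -4.05474566e-01, -3.13396311e+01,
       -6.40013698e-02,  3.94927897e-02,  8.78984906e-05]), 'tool_pos': array([0.25762229, 0.59621892, 0.22157055]), 'tool_rot': array([-1.79901054e+02,  4.98919904e-03,  1.56638274e+02]), 'force': array([-0.48000654,  0.36879858,  0.31082444]), 'wrist_torque': array([ 0.00111089,  0.00085604, -0.03667784]), 'grasp_force': 0.0, 'grip_width': 0.08680875673967083} 0.0187
```

View pics/top0.png

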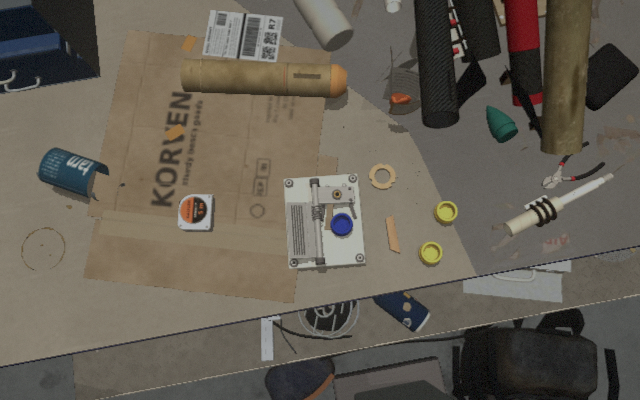

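View pics/side0.png

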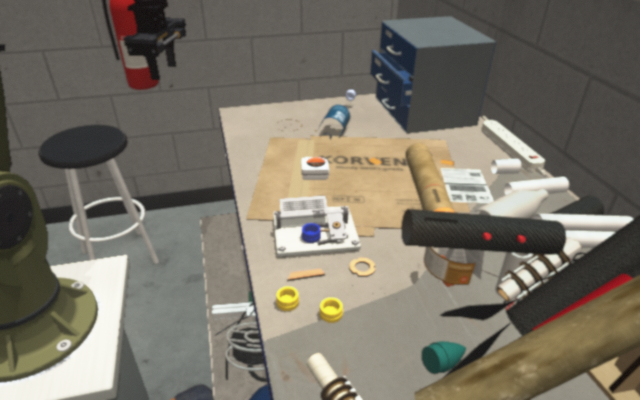

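```bash
cat > m.py <<'E'
from h import *
def jig(n,show=None):
    c,R,t=cam(n); W=cloud(c,R,t); im=c["pixels"]; hsv=cv2.cvtColor(im,cv2.COLOR_BGR2HSV)
    # base mask: pale low saturation, near jig
    b=((hsv[...,1]<60)&(hsv[...,2]>110)&(W[...,2]>0.010)&(W[...,2]<0.024)).astype(np.uint8)*255
    blue=((hsv[...,0]>105)&(hsv[...,0]<135)&(hsv[...,1]>150)&(hsv[...,2]>50)).astype(np.uint8)*255
    return c,R,t,W,b,blue
E
python3 - <<'E'
from m import *
for n,(u0,v0,u1,v1) in dict(top=(270,160,385,285),side=(260,185,370,265)).items():
    c,R,t,W,b,blue=jig(n)
    m=np.zeros_like(b); m[v0:v1,u0:u1]=255; b&=m; blue&=m
    k,l,s,_=cv2.connectedComponentsWithStats(blue); i=1+s[1:,4].argmax(); bm=l==i
    P=W[bm]; print(n,"blue",s[i],np.median(P,0),np.percentile(P[:,2],[5,50,95]))
    top=P[P[:,2]>0.036]; print(" rim",len(top),(top[:,:2].min(0)+top[:,:2].max(0))/2,np.ptp(top[:,:2],axis=0), cv2.minEnclosingCircle(top[:,:2].astype(np.float32)))
    B=W[b>0]; print(" base",len(B),np.median(B[:,2]))
    # project onto plane z=.017 by ray
    vv,uu=np.nonzero(b); X=np.array([ray(c,R,t,u,v,.017)[:2] for u,v in zip(uu,vv)],np.float32)
    r=cv2.minAreaRect(X); print(r, cv2.boxPoints(r))
    r=cv2.minAreaRect(B[:,:2].astype(np.float32)); print(r)
    cr=cv2.resize(c["pixels"][v0:v1,u0:u1],None,fx=5,fy=5,interpolation=cv2.INTER_CUBIC)[:600,:800]
    cv2.imwrite(f"pics/crop_{n}.png",cr)
E
```

```text
top blue [331 214  21  19 240] [0.52727161 0.10322297 0.02609611] [0.02164188 0.02609611 0.04307904]
 rim 105 [0.52884923 0.10420713] [0.03532894 0.03780932] ((0.5283506512641907, 0.10393059998750687), 0.019285064190626144)
 base 3254 0.017883119084260282
((0.5585797429084778, 0.1334952712059021), (0.14464783668518066, 0.2006554901599884), 83.84656524658203) [[0.45107755 0.07234232]
 [0.65057695 0.05083378]
 [0.6660819  0.19464822]
 [0.46658254 0.21615675]]
((0.5590079426765442, 0.13338802754878998), (0.1450963020324707, 0.20119842886924744), 83.82994079589844)
side blue [303 225  16  11  94] [0.52900318 0.09809025 0.03835885] [0.02221859 0.03835885 0.04152282]
 rim 63 [ 0.45043895 -0.26708744] [0.19365034 0.77109644] ((0.4421062469482422, -0.26742082834243774), 0.3953484892845154)
 base 1993 0.01683166777232679
((0.5448048114776611, 0.12740632891654968), (0.1520761251449585, 0.17419037222862244), 83.82546997070312) [[0.45003644 0.0611771 ]
 [0.6232163  0.04244164]
 [0.6395732  0.19363555]
 [0.46639335 0.21237102]]
((0.5457606315612793, 0.1315549910068512), (0.1473240703344345, 0.17507833242416382), 83.87662506103516)
```

View pics/crop_top.png

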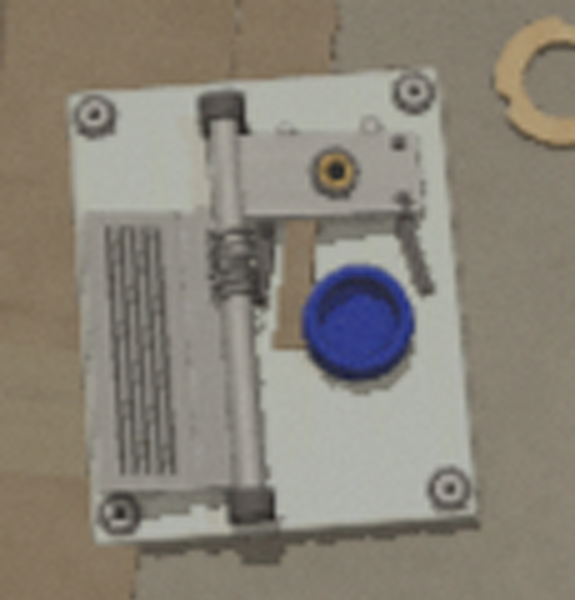

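View pics/crop_side.png

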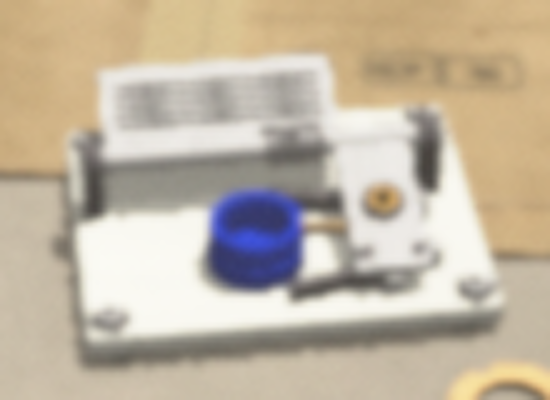

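Run:
```python
from m import *
U=lambda a,o:(a+.5)/5-.5+o
cr=dict(top=((270,160),dict(FL=(68,93),FR=(437,68),NR=(478,518),NL=(96,542),bush=(335,171))),side=((260,185),dict(FL=(443,104),FR=(505,296),NR=(84,346),NL=(68,135),bush=(382,196))))
A={}
for n,(o,ps) in cr.items():
    c,R,t=cam(n)
    for k,(x,y) in ps.items():
        z=.017 if k!="bush" else .045
        u,v=U(x,o[0]),U(y,o[1]); p=ray(c,R,t,u,v,z); A[n,k]=p[:2]; 
        dd=R.T@np.array([(u-c["cx"])/c["fx"],(v-c["cy"])/c["fy"],1]); A[n,k,'r']=(-R.T@t,dd)
# Kabsch corner fit
J=dict(FL=(.045,.1),FR=(.045,-.045),NR=(-.13,-.045),NL=(-.13,.1))
def fit(n):
    a=np.array([J[k] for k in J]); b=np.array([A[n,k] for k in J])
    U_,S,V=np.linalg.svd((a-a.mean(0)).T@(b-b.mean(0))); Q=(U_@V).T
    o=b.mean(0)-Q@a.mean(0); print(n,"origin",o,"yaw",np.degrees(np.arctan2(Q[1,0],Q[0,0])),"res mm",((b-a@Q.T-o)*1e3).round(1).tolist()); return Q,o
F=[fit("top"),fit("side")]
o=(F[0][1]+F[1][1])/2; Q=F[0][0]
def tri(k):
    M=[];r=[]
    for n in("top","side"):
        p,d=A[n,k,'r']; d=d/np.linalg.norm(d); N=np.eye(3)-np.outer(d,d); M.append(N); r.append(N@p)
    return np.linalg.lstsq(np.vstack(M),np.hstack(r),rcond=None)[0]
for k in list(J)+["bush"]: p=tri(k); print(k,p.round(4),"jig",(Q.T@(p[:2]-o)*1e3).round(1))
# cap rim: ellipse of blue mask (top), rim at .041
c,R,t,W,b,bl=jig("top"); bl[:160]=0;bl[285:]=0;bl[:,:270]=0;bl[:,385:]=0
ys,xs=np.nonzero(bl); print(cv2.minEnclosingCircle(np.stack([xs,ys],1).astype(np.float32)))
p=ray(c,R,t,U(358,270),U(321,160),.041); print("cap rim",p,"jig",Q.T@(p[:2]-o)*1e3)
c,R,t=cam("side"); p2=ray(c,R,t,U(256,260),U(216,185),.041); print("cap side",p2,"jig",Q.T@(p2[:2]-o)*1e3)
```

```text
top origin [0.58433684 0.1021361 ] yaw -6.415519682943443 res mm [[-0.6, -0.5], [-0.8, 1.4], [0.2, 0.9], [1.2, -1.8]]
side origin [0.58651249 0.09974072] yaw -5.33417565421148 res mm [[1.0, -2.1], [-0.4, 4.7], [-2.5, -1.0], [1.9, -1.6]]
FL [0.6414 0.1959 0.0146] jig [ 45.1 100.6]
FR [0.6245 0.0537 0.0184] jig [ 44.1 -42.6]
NR [0.451  0.0723 0.0114] jig [-130.4  -43.5]
NL [0.4684 0.2144 0.0135] jig [-129.    99.7]
bush [0.5852 0.1018 0.0423] jig [-0.4  0.9]
((341.0294189453125, 223.14706420898438), 10.199233055114746)
cap rim [0.52759825 0.10413913 0.041     ] jig [-57.82192702  -3.28073766]
cap side [0.53098228 0.10275012 0.041     ] jig [-54.30388289  -4.28292417]
```

```bash
R='{"dp":[-39.5,-31.9,6],"twist":-17.2,"fingers":0.655}'; python3 -m jog '[{"dp":[-5,-4,0],"twist":-2,"fingers":0.655},{"dp":[-11,-9,1],"twist":-6,"fingers":0.655},{"dp":[-16,-13,2],"twist":-10,"fingers":0.655},{"dp":[-21,-17,3],"twist":-14,"fingers":0.655},{"dp":[-26,-21,4],"twist":-17.2,"fingers":0.655},{"dp":[-31,-25,5],"twist":-17.2,"fingers":0.655},{"dp":[-36,-29,6],"twist":-17.2,"fingers":0.655},{"dp":[-39.5,-31.9,6],"twist":-17.2,"fingers":0.655}]'
cat > st.py <<'E'
from h import *
o=env.get_obs(); y=np.radians(-6.2); Q=np.array([[np.cos(y),-np.sin(y)],[np.sin(y),np.cos(y)]])
print(o["time_s"],"tool jig mm",(Q.T@(o["tool_pos"][:2]-[.585,.1015])*1e3).round(1),"z",o["tool_pos"][2].round(4),"rot",o["tool_rot"].round(2),"F jig",(Q.T@o["force"][:2]).round(2),o["force"][2].round(2),"w",o["grip_width"])
E
python3 st.py
```

```text
time_s: 1.4
tool_pos: [0.4889, 0.1561, 0.1631]
tool_rot: [180.0, 0.0, 173.9]
force: [0.3, 0.3, -0.7]
grip_width: 0.057
grasp_force: 0.0
1.4 tool jig mm [-101.5   43.9] z 0.1631 rot [1.7998e+02 1.0000e-02 1.7386e+02] F jig [0.3  0.37] -0.66 w 0.0569790709019983
```

```bash
python3 -m jog '[{"dp":[0,0,0],"twist":0,"fingers":0.655},{"dp":[0,0,4],"twist":0,"fingers":0.655},{"dp":[0,0,8],"twist":0,"fingers":0.655},{"dp":[0,0,8.5],"twist":0,"fingers":0.655},{"dp":[0,0,8.5],"twist":0,"fingers":0.655}]'
python3 st.py
python3 - <<'E'
from h import *
ims=[]
for n,(u0,v0,u1,v1) in dict(top=(270,160,385,285),side=(250,165,370,265)).items():
    c,R,t=cam(n); ims.append(cv2.resize(c["pixels"][v0:v1,u0:u1],(400,400),interpolation=cv2.INTER_CUBIC))
cv2.imwrite("pics/a.png",np.hstack(ims))
E
```

```text
time_s: 2.02
tool_pos: [0.4887, 0.1587, 0.0791]
tool_rot: [180.0, 0.0, 173.9]
force: [0.5, 0.4, 1.0]
grip_width: 0.057
grasp_force: 0.0
2.025 tool jig mm [-101.9   46.4] z 0.0791 rot [1.7997e+02 4.0000e-02 1.7389e+02] F jig [0.44 0.49] 0.95 w 0.05703942870663483
```

View pics/a.png

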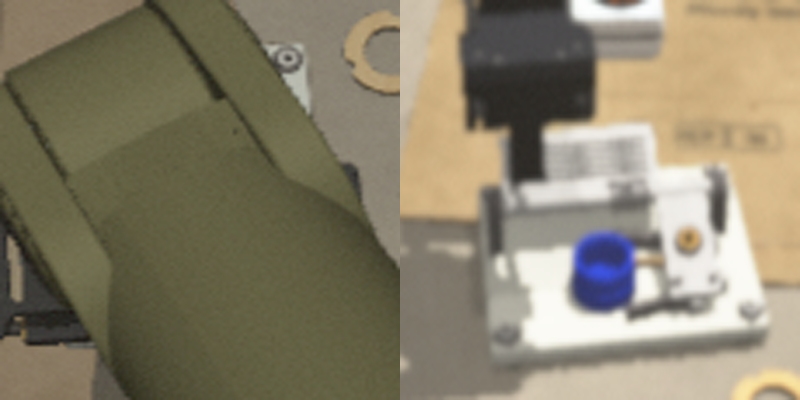

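```bash
python3 -m jog '[{"dp":[-0.7,-1.1,0],"twist":0,"fingers":0.655},{"dp":[-0.7,-1.1,0],"twist":0,"fingers":0.655},{"dp":[-0.7,-1.1,0],"twist":0,"fingers":0.655}]'
python3 st.py
python3 - <<'E'
from h import *
c,R,t=cam("side"); cv2.imwrite("pics/b.png",cv2.resize(c["pixels"][145:265,240:370],(650,600),interpolation=cv2.INTER_CUBIC))
E
```

```text
time_s: 2.5
tool_pos: [0.4945, 0.146, 0.0786]
tool_rot: [180.0, 0.0, 173.8]
force: [0.3, 0.1, 0.1]
grip_width: 0.0569
grasp_force: 0.0
2.5 tool jig mm [-94.8  34.4] z 0.0786 rot [1.7997e+02 3.0000e-02 1.7379e+02] F jig [0.24 0.11] 0.08 w 0.05691386460743434
```

View pics/b.png

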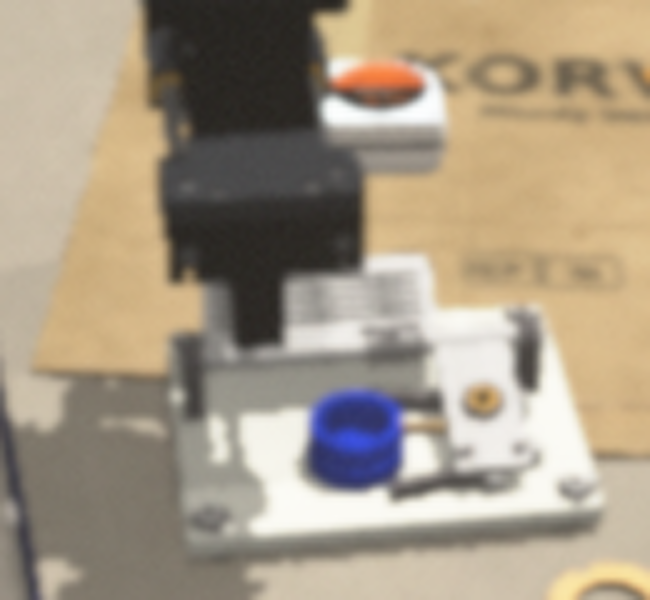

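```bash
python3 -m jog '[{"dp":[0,0,1.5],"twist":0,"fingers":0.655},{"dp":[0,0,2.8],"twist":0,"fingers":0.655},{"dp":[0,0,3.5],"twist":0,"fingers":0.655},{"dp":[0,0,4.2],"twist":0,"fingers":0.655},{"dp":[0,0,4.2],"twist":0,"fingers":0.655}]'
python3 st.py; python3 -m jog '[{"dp":[0,0,0.5],"twist":0,"fingers":0.655},{"dp":[0,0,0.8],"twist":0,"fingers":0.655},{"dp":[0,0,0.8],"twist":0,"fingers":0.655},{"dp":[0,0,0.8],"twist":0,"fingers":0.655}]'; python3 st.py
python3 - <<'E'
from h import *
c,R,t=cam("side"); cv2.imwrite("pics/c.png",cv2.resize(c["pixels"][165:265,250:370],(720,600),interpolation=cv2.INTER_CUBIC))
E
```

```text
time_s: 3.18
tool_pos: [0.4932, 0.1451, 0.0359]
tool_rot: [-179.9, -0.1, 173.8]
force: [-4.0, -3.3, 6.3]
grip_width: 0.057
grasp_force: 3.5
3.175 tool jig mm [-96.   33.5] z 0.0359 rot [-1.7990e+02 -1.4000e-01  1.7382e+02] F jig [-3.64 -3.72] 6.35 w 0.056985811457654766
time_s: 3.68
tool_pos: [0.4929, 0.1425, 0.029]
tool_rot: [-179.7, -0.2, 173.7]
force: [-7.5, -9.2, 15.0]
grip_width: 0.0569
grasp_force: 7.6
3.675 tool jig mm [-96.   30.8] z 0.029 rot [-179.73   -0.2   173.75] F jig [-6.44 -9.94] 15.0 w 0.056889809750420316
```

View pics/c.png

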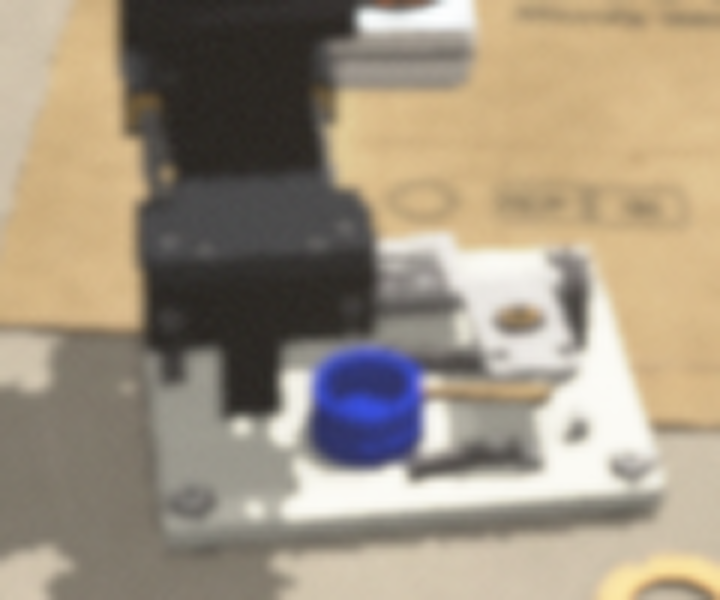

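```bash
python3 -m jog '[{"dp":[-0.4,0.1,0],"twist":0,"fingers":0.655},{"dp":[-0.8,0.2,0],"twist":0,"fingers":0.655},{"dp":[-1.2,0.3,0],"twist":0,"fingers":0.655},{"dp":[-1.6,0.3,0],"twist":0,"fingers":0.655},{"dp":[-2.0,0.3,0],"twist":0,"fingers":0.655},{"dp":[-2.4,0.3,0],"twist":0,"fingers":0.655},{"dp":[-2.4,0.3,0],"twist":0,"fingers":0.655}]'; python3 st.py
python3 - <<'E'
from h import *
c,R,t=cam("side"); cv2.imwrite("pics/d.png",cv2.resize(c["pixels"][165:265,250:370],(720,600),interpolation=cv2.INTER_CUBIC))
E
```

```text
time_s: 4.6
tool_pos: [0.5166, 0.1481, 0.0287]
tool_rot: [179.9, -0.2, 173.9]
force: [-6.6, 0.4, 8.8]
grip_width: 0.0567
grasp_force: 5.6
4.6 tool jig mm [-73.   38.9] z 0.0287 rot [179.93  -0.23 173.89] F jig [-6.58 -0.27] 8.83 w 0.05673013406614245
```

View pics/d.png

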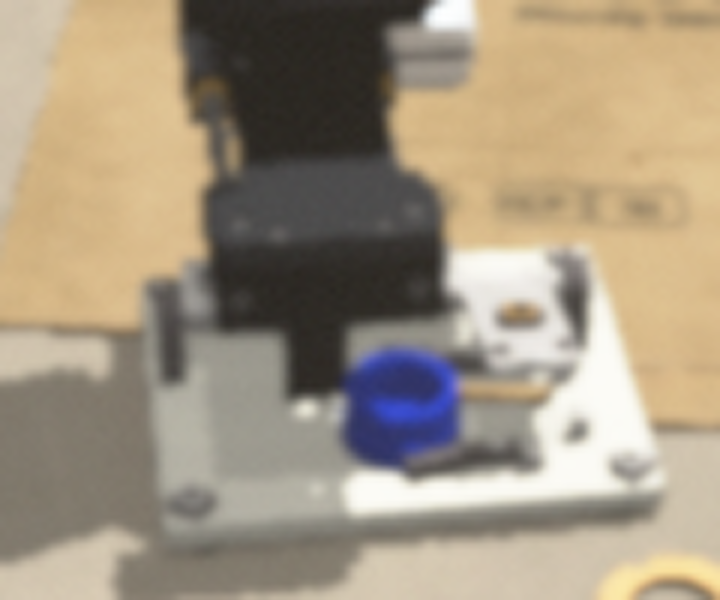

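```bash
python3 -m jog '[{"dp":[0.3,-0.3,0],"twist":0,"fingers":0.655},{"dp":[0.3,-0.6,0],"twist":0,"fingers":0.655},{"dp":[0,-0.6,0],"twist":0,"fingers":0.655},{"dp":[-0.5,-0.6,0],"twist":0,"fingers":0.655},{"dp":[-1.0,-0.6,0],"twist":0,"fingers":0.655},{"dp":[-1.5,-0.6,0],"twist":0,"fingers":0.655},{"dp":[-2.0,-0.6,0],"twist":0,"fingers":0.655},{"dp":[-2.0,-0.6,0],"twist":0,"fingers":0.655}]'; python3 st.py
python3 - <<'E'
from h import *
c,R,t=cam("side"); cv2.imwrite("pics/e.png",cv2.resize(c["pixels"][165:265,250:370],(720,600),interpolation=cv2.INTER_CUBIC))
E
```

```text
time_s: 5.65
tool_pos: [0.5369, 0.1396, 0.0288]
tool_rot: [179.9, -0.1, 173.9]
force: [-5.1, 0.5, 7.1]
grip_width: 0.057
grasp_force: 3.9
5.65 tool jig mm [-51.9  32.7] z 0.0288 rot [ 1.7993e+02 -1.1000e-01  1.7388e+02] F jig [-5.11 -0.01] 7.05 w 0.05698407388352288
```

View pics/e.png

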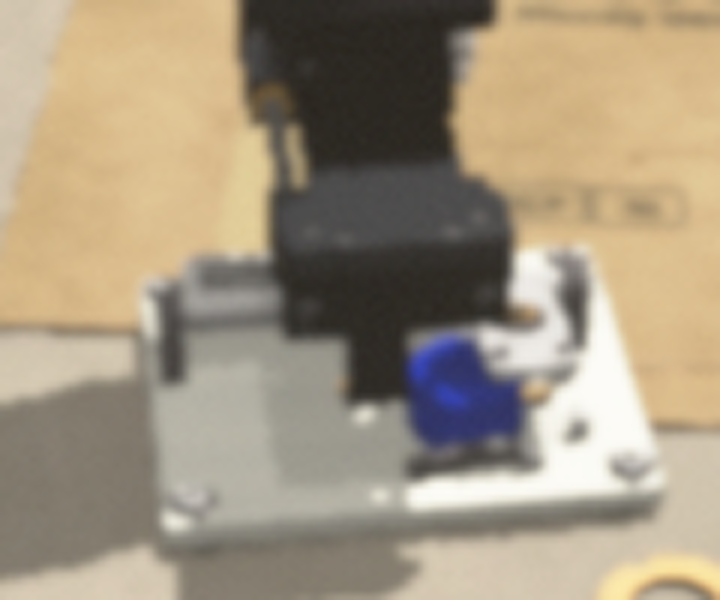

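```bash
python3 -m jog '[{"dp":[-0.5,0.1,0],"twist":0,"fingers":0.655},{"dp":[-1.0,0.2,0],"twist":0,"fingers":0.655},{"dp":[-1.4,0.2,0],"twist":0,"fingers":0.655},{"dp":[-1.7,0.2,0],"twist":0,"fingers":0.655},{"dp":[-1.7,0.2,0],"twist":0,"fingers":0.655}]'; python3 st.py;  python3 -m jog '[{"dp":[-0.2,0,0],"twist":0,"fingers":0.655},{"dp":[-0.3,0,0],"twist":0,"fingers":0.655},{"dp":[-0.3,0,0],"twist":0,"fingers":0.655}]'; python3 st.py;  python3 -m jog '[{"dp":[-0.1,0,0],"twist":0,"fingers":0.655},{"dp":[-0.2,0,0],"twist":0,"fingers":0.655},{"dp":[-0.2,0,0],"twist":0,"fingers":0.655}]'; python3 st.py
```

```text
time_s: 6.32
tool_pos: [0.5537, 0.1394, 0.0288]
tool_rot: [180.0, -0.1, 173.9]
force: [-4.7, -0.3, 8.2]
grip_width: 0.057
grasp_force: 4.0
6.325 tool jig mm [-35.3  34.3] z 0.0288 rot [ 1.7996e+02 -1.5000e-01  1.7388e+02] F jig [-4.63 -0.79] 8.18 w 0.05699629023823763
time_s: 6.7
tool_pos: [0.5558, 0.1392, 0.0286]
tool_rot: [180.0, -0.2, 173.9]
force: [-7.2, -0.6, 9.3]
grip_width: 0.057
grasp_force: 4.9
6.7 tool jig mm [-33.1  34.3] z 0.0286 rot [179.98  -0.24 173.88] F jig [-7.08 -1.35] 9.33 w 0.056979165177911933
time_s: 7.08
tool_pos: [0.5561, 0.1391, 0.0284]
tool_rot: [-180.0, -0.4, 173.9]
force: [-10.3, 0.6, 11.6]
grip_width: 0.0571
grasp_force: 6.5
7.075 tool jig mm [-32.8  34.3] z 0.0284 rot [-180.     -0.44  173.89] F jig [-10.27  -0.5 ] 11.63 w 0.05706506812103431
```

```bash
python3 -m jog '[{"dp":[-0.2,0,0],"twist":0,"fingers":0.655},{"dp":[-0.2,0,0],"twist":0,"fingers":0.655},{"dp":[-0.2,0,0],"twist":0,"fingers":0.655}]'; python3 st.py
python3 - <<'E'
from h import *
c,R,t=cam("side"); cv2.imwrite("pics/f.png",cv2.resize(c["pixels"][165:265,250:370],(720,600),interpolation=cv2.INTER_CUBIC))
E
```

```text
time_s: 7.45
tool_pos: [0.5566, 0.1392, 0.0284]
tool_rot: [-180.0, -0.6, 173.9]
force: [-14.6, -0.5, 14.8]
grip_width: 0.0567
grasp_force: 9.0
7.45 tool jig mm [-32.3  34.4] z 0.0284 rot [-179.99   -0.62  173.88] F jig [-14.47  -2.07] 14.78 w 0.05673937712907342
```

View pics/f.png

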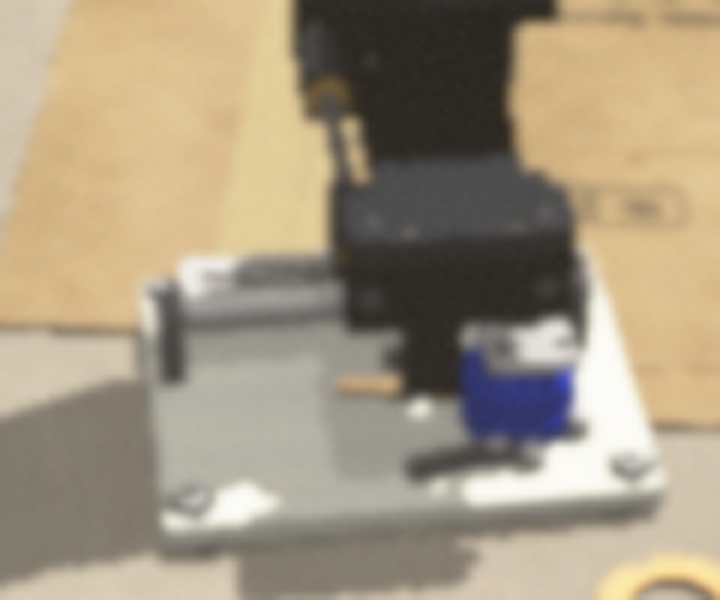

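```bash
python3 -m jog '[{"dp":[0.3,0,0],"twist":0,"fingers":0.655},{"dp":[0.6,0,0],"twist":0,"fingers":0.655},{"dp":[0.9,0,0],"twist":0,"fingers":0.655},{"dp":[0.9,0,0],"twist":0,"fingers":0.655}]'; python3 st.py; python3 -m jog '[{"dp":[0,0,-0.3],"twist":0,"fingers":0.655},{"dp":[0,0,-0.6],"twist":0,"fingers":0.655},{"dp":[0,0,-0.9],"twist":0,"fingers":0.655},{"dp":[0,0,-1.2],"twist":0,"fingers":0.655},{"dp":[0,0,-1.6],"twist":0,"fingers":0.655},{"dp":[0,0,-2.2],"twist":0,"fingers":0.655},{"dp":[0,0,-3.5],"twist":0,"fingers":0.655},{"dp":[0,0,-5],"twist":0,"fingers":0.655}]';python3 st.py; python3 -m jog '[{"dp":[2,0,-4],"twist":0,"fingers":0.655},{"dp":[3,3,-9],"twist":0,"fingers":0.655},{"dp":[3,8,-14],"twist":0,"fingers":0.655},{"dp":[3,13,-18],"twist":0,"fingers":0.655},{"dp":[3,18,-20],"twist":0,"fingers":0.655},{"dp":[3,23,-20],"twist":0,"fingers":0.655},{"dp":[3,28,-20],"twist":0,"fingers":0.655},{"dp":[3,28,-20],"twist":0,"fingers":0.655}]';python3 st.py
python3 - <<'E'
from h import *
ims=[]
for n,(u0,v0,u1,v1) in dict(top=(280,165,380,280),side=(260,170,360,265)).items():
    c,R,t=cam(n); ims.append(cv2.resize(c["pixels"][v0:v1,u0:u1],(400,440),interpolation=cv2.INTER_CUBIC))
cv2.imwrite("pics/g.png",np.hstack(ims))
E
```

```text
time_s: 8.0
tool_pos: [0.5562, 0.1402, 0.0306]
tool_rot: [179.8, 0.4, 173.8]
force: [1.1, 0.1, 5.2]
grip_width: 0.057
grasp_force: 3.0
8.0 tool jig mm [-32.8  35.4] z 0.0306 rot [179.79   0.4  173.82] F jig [1.11 0.26] 5.18 w 0.056976291924468805
time_s: 9.0
tool_pos: [0.5528, 0.1388, 0.0794]
tool_rot: [180.0, 0.0, 173.8]
force: [0.1, -0.4, 0.3]
grip_width: 0.0572
grasp_force: 0.0
9.0 tool jig mm [-36.   33.7] z 0.0794 rot [1.7999e+02 2.0000e-02 1.7383e+02] F jig [ 0.15 -0.39] 0.27 w 0.05717060398253337
time_s: 10.0
tool_pos: [0.5505, 0.4258, 0.2776]
tool_rot: [179.9, -0.1, 174.2]
force: [0.2, -0.2, 0.5]
grip_width: 0.0571
grasp_force: 0.0
10.0 tool jig mm [-69.3 318.7] z 0.2776 rot [ 1.7993e+02 -1.2000e-01  1.7425e+02] F jig [ 0.23 -0.15] 0.48 w 0.05707171272721894
```

View pics/g.png

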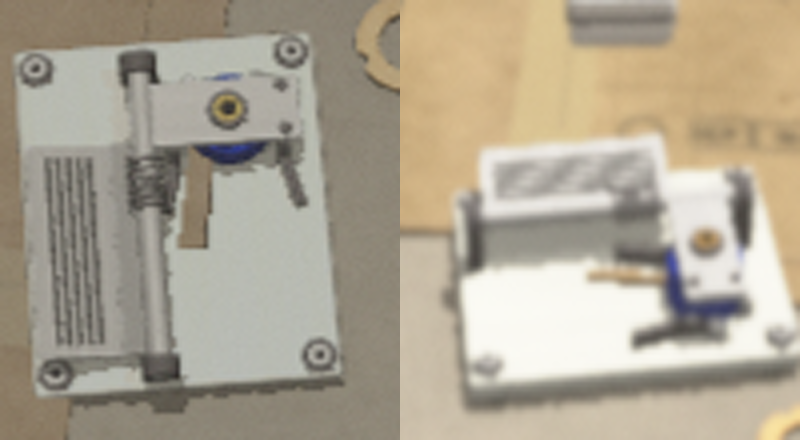

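Run:
```python
from m import *
y=np.radians(-6.2); Q=np.array([[np.cos(y),-np.sin(y)],[np.sin(y),np.cos(y)]])
o=np.array([.5848,.1015])
for n in("top","side"):
    c,R,t,W,b,bl=jig(n); hsv=cv2.cvtColor(c["pixels"],cv2.COLOR_BGR2HSV)
    bl=((hsv[...,0]>100)&(hsv[...,0]<135)&(hsv[...,1]>90)); m=np.zeros(bl.shape,bool); m[165:285,270:385]=1
    vv,uu=np.nonzero(bl&m); X=np.array([Q.T@(ray(c,R,t,u,v,.041)[:2]-o) for u,v in zip(uu,vv)])*1e3
    print(n,len(X),"jig x",X[:,0].min(),X[:,0].max(),"y",X[:,1].min(),X[:,1].max())
    if n=="top":
        J=(W[...,:2]-o)@Q*1e3
        for lo,hi in((-32,-22),(-22,-12),(12,22),(22,32)):
            s=(abs(J[...,0])<14)&(J[...,1]>lo)&(J[...,1]<hi)&(W[...,2]>.03)&(hsv[...,1]<60); print(lo,hi,s.sum(),np.median(W[...,2][s])*1e3)
```

```text
top 40 jig x -23.39895659446497 -16.720084498114367 y -11.847828053948888 14.168611014346146
-32 -22 79 47.604822556515444
-22 -12 80 47.177255300276386
12 22 80 47.1269679426111
22 32 79 47.450713205510425
side 23 jig x -20.977913764252722 6.555681353088536 y -39.5753089818902 0.4742829246042253
```

```bash
python3 -c "
from cell import env
print(env.sign_off())"
```

```text
the job is handed in; nothing more can be done
None
```

The job is handed in, and no verdict came back. The cap was pushed in under the open leaf until it stopped dead at about 14 N, which I took as home against both pins. After letting go, the leaf measured level on the cap (top at 47 mm), with the robot clear at 10 s of the 42 s allowed.

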